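# Set the marked tube under the needle and start the clamp screw

## Task

Slide the blue tube carriage of the sampling station until the yellow-capped tube stands right under the needle. Then start the carriage's clamp screw by its crank: turn it backward (counter-clockwise seen from above) until you notice it drop into its thread, then forward one full turn from there, and finish while still gripping the crank handle, so that the screw is held started. Do not touch the needle, keep the tube under it, and do not disturb the other things on the table.

Things in the scene. Friction and masses are not known exactly. Their poses are not given: they have to be found in the camera images.
- needle_tip (a point): Tip of the fixed steel needle (3 mm thick, pointing down, orange collar) under a slim white arm (top 195 mm above the table) of the sampling station, 130 mm above the table; the arm's 198 mm column stands 55 mm behind (+x) and 70 mm to +y. Axes are the station's: x away from the robot, y along the carriage's travel (to the robot's left), z up; the station is turned by up to 0.2 rad.
- needle: The needle itself, a fixed part not to be touched (origin at its tip).
- mark (a point): Top centre of the yellow cap (17 mm across, 9 mm lower than the needle tip) of the marked tube, the only yellow one of five in the blue carriage. The carriage slides only along the station's y with about 2.5 N of friction and stays where it is left; it starts 30 to 85 mm short of the needle on the -y side and can travel 45 mm past it.
- fin_mid (a point): Grip point of the carriage's upright black fin, by which it is slid: 12 mm thick along y (the travel), 36 mm long along x; its top is 19 mm above this point, the carriage's deck 27 mm below it. It is rigid on the carriage, 100 mm nearer the robot than the row of tubes and 24 mm to the -y side of the marked tube. Axes as the station's.
- boss_top (a point): Centre of the top face of the round brass threaded boss (48 mm across, 85 mm above the table), on the clamp screw's upright axis; fixed to the station, axes as the station's. The flat steel crank arm turns 17 mm above it at the start, its top 25 mm above it (hub 27 mm).
- lock_screw (a joint): Turn of the clamp screw, rad; grows backward (counter-clockwise from above). At 0 the crank arm points along the station's +y. Starts at -0.8 to -2.1 on the end of the thread (forward it jams by -2.7); turned backward it drops in at about -0.2 to 0. Past 0.15 it climbs out again; stop at 1.6. Forward from the drop it is threaded, 6 mm per turn, to -7.6. Turns easily, stays where left.
- lock_slide (a joint): Height of the clamp screw with its crank, m: 0 while it rests on the end of the thread, about -0.006 once it has dropped in, about -0.012 one turn further. It drops by its own weight (a red band on the shank above the boss then vanishes into the boss) and cannot be pulled out.
- handle: The crank's upright round black handle with a red ring near the top: 16 mm across, 42 mm tall, origin at the centre of its foot, z up, 45 mm from the screw's axis. It spins freely on its pin, so it can be gripped from above and led round in a circle without turning the gripper, and slides 18 mm up its pin: gripped at a fixed height it stays there while the crank sinks below it.
- handle_mid (a point): Grip point on the handle, 23 mm above its foot, on its axis; 134 mm above the table at the start.
- rack_purple: Bystander: dark purple rack of purple-capped tubes, 75 x 165 x 84 mm, origin under its centre. Left or right of the station.
- rack_amber: Bystander: dark purple rack of yellow-capped tubes, 75 x 165 x 84 mm, origin under its centre. On the other side.
- glove_box: Bystander: white and green carton, 220 x 120 x 80 mm, origin under its centre.
- tray: Bystander: open lilac tray, 200 x 150 x 30 mm, origin under its centre.
- spray: Bystander: white bottle, 56 mm across, 140 mm tall, origin under its centre.
- spare_tube: Bystander: a capped tube lying in the tray, 78 mm long.
- notepad: Bystander: paper pad, 100 x 140 x 12 mm, origin under its centre.

How it is judged:
On the way, in this order (a step that is already met when the one before it is completed fails the run):
1. the yellow-capped tube stands still under the needle (within 5 mm) (horizontal distance between mark and needle_tip below 0.005 m), for 0.3 s.
2. turned backward, the clamp screw has dropped into its thread (value of joint lock_slide below -0.0045 m and value of joint lock_screw above -0.5 rad), for 0.05 s.
At the end, for the whole second after the job is handed in: The yellow cap's centre is within 5 mm of the needle's line, the screw is in its thread one turn (within about 25 degrees) forward of the drop and at least 10 mm below its first height, it stands still, and the fingers still grip the crank handle with more than 2 N (horizontal distance between mark and needle_tip below 0.005 m and value of joint lock_screw between -6.83 and -5.75 rad and value of joint lock_slide below -0.01 m and contact force between the fingers and handle above 2 N and velocity of joint lock_screw between -0.1 and 0.1 rad/s); the arm keeps its last pose, push and grip.
It fails at once if the needle was touched (contact force between needle and anything else above 0.5 N).
It fails at once if another thing on the table was pushed more than 30 mm (distance of any of rack_purple, rack_amber, glove_box, tray, spray, spare_tube, notepad from where it was at the start of the episode above 0.03 m).
It also fails if it takes over 72 s, if anything falls off the work surface, if the arm or the gripper's body presses on something with over 40 N, if the wrist force passes 120 N, or if a joint passes its speed limit or range.

## Robot

A 6-joint arm with a two-finger parallel gripper is mounted at the origin on the work surface. World frame = base frame: x ahead of the robot, y to its left, z up, the work surface at z = 0. Lengths are in m, angles in rad, forces in N, time in s.
With the tool pointing down it reaches from about 0.35 to 0.725 m from the base axis. Payload 6 kg.
Tool frame: the origin (TCP) lies midway between the tips of the shut fingers; the grasp point (between the pads) lies 19 mm behind it (r.tcp_to_grasp is the distance from the TCP to the grasp point, in m); z points along the fingers, x is the direction in which the jaws open and shut, and the axes are right-handed (so a half turn about z gives the same grasp; the last joint's range is limited). The gripper opens to 85 mm and grips with 20 to 120 N. Pads are 22 mm wide; open, the fingers measure 114 mm over their backs; the gripper's body (76 mm by 85 mm) begins 54 mm behind the grasp point. The pads swing forward as they close: fully open they stand 13 mm farther back than shut.
Start: joints at [-0.797, 0.04, 0.085, 0, -1.615, -0.334], TCP at [0.255, -0.543, 0.231] pointing down, gripper open.
Joint ranges: [-2.56, 2.56], [-1.29, 2.01], [-1.08, 1.49], [-3.29, 1.98], [-2.81, -0.18], [-2.99, 2.99]. Speed limits (rad/s): [2.57, 2.57, 3.01, 3.14, 3.14, 3.14].

## Interface

Orientations are given as a unit quaternion [w, x, y, z].
In Python, from workcell import r, cams gives the robot as it stands.
- The arm moves only by the tool drive_tool, never from a script. Its argument "targets" is a list of rows, each an object of numbers: "x", "y", "z": the shift along the tool's x, y, z in units of 25 mm (1.0 is 25 mm); "ax", "ay", "az": the turn, a rotation vector about the tool's x, y, z in units of 6 degrees (1.0 is 6 degrees); "gripper": the gripper command: -1 is fully open, 1 is shut, values between are in proportion. In form: [{"x": .., "y": .., "z": .., "ax": .., "ay": .., "az": .., "gripper": ..}, ...]. A call has exactly 8 rows; each row shifts and turns the pose as measured when the row begins, along the tool's axes as they then stand; what a row does not reach is not made up. A row lasts 1/10 s, in which the tool goes at most 50 mm and 8.59 degrees, less where a joint would pass 70% of its speed; a pose out of reach is approached as far as the arm can. A call is refused whole if a number of a shift passes 1 or a number of a turn 1, either way. A call with a gripper value outside its range is refused whole. The fingers move at their own pace and stop on an object; "grip_force" is the grip in N (left out, the last holds). Time passes only in rows, so rows that do not move let the fingers close, or fill a call up. It gives the time, the measured TCP pose, the force and the opening at its end, in the units of the state.
- r.state(): the state, without advancing time (a new reading comes with each control period).
- cams.read_camera(name): name is "side" or "top" or "wrist"; returns a dict with "frame" (420x560x3 uint8, blue, green, red), "mtx" (3x3 intrinsics, pixels), "rvec" (rotation vector, rad) and "tvec" (3), from world to camera coordinates, as OpenCV has them. Camera axes: x right, y down, z forward; pixel columns grow to the right and rows downward; lengths in m; the calibration is good to about 2 mm. A picture is of the moment at which its call begins. There is no depth.
- r.hand_in(): hands the job in, once; it reports no verdict.
The state is a dict: "t": time; "joint_pos": joint angles; "joint_velocities": joint speeds; "tau": joint torques, N m; "tool_pos": TCP position; "ee_rot": TCP orientation; "ft_force": force on the tool from outside, world axes, zero at the start; "moment": the same for the moment, N m; "grip_width": opening from 0.0 (shut) to 1.0 (fully open).
Only numpy, scipy, OpenCV 4.12 (cv2) and the standard library are available. Lean on these libraries where they do the work, as an engineer would, in place of code of your own. Each camera call takes 0.05 s, during which the arm holds its last target. There are 200 camera calls.

## Working session

There is one attempt and no reset: what is moved stays moved. The work goes in short steps, Python scripts to look and compute and a tool call to move; the robot and the scene stay as the last step left them, time stands still between calls to the robot, and variables do not carry over. Pictures are saved under pics/ and viewed, about 8 in all and at most 12, crops included, and the job is handed in when it is done.

Besides the shell and the picture viewer there is one more tool, called after "Call:" as name(argument=value, ...), one argument or row to a line, values as JSON. drive_tool: Moves the arm, as the interface text tells. Its arguments: {"type":"object","properties":{"targets":{"type":"array","items":{"type":"object","properties":{"x":{"type":"number"},"y":{"type":"number"},"z":{"type":"number"},"ax":{"type":"number"},"ay":{"type":"number"},"az":{"type":"number"},"gripper":{"type":"number"}}}},"grip_force":{"type":"number"}},"required":["targets"]}

```bash
mkdir -p pics; ls; cat > h.py <<'E'
import numpy as np, cv2
from workcell import r, cams
def cam(n):
    c=cams.read_camera(n); c['R']=cv2.Rodrigues(np.array(c['rvec'],float))[0]; c['t']=np.array(c['tvec'],float).ravel(); c['K']=np.array(c['mtx'],float); return c
def ray(c,u,v):
    d=c['R'].T@np.linalg.inv(c['K'])@np.array([u,v,1.]); o=-c['R'].T@c['t']; return o,d/np.linalg.norm(d)
def onz(c,u,v,z):
    o,d=ray(c,u,v); return o+d*(z-o[2])/d[2]
def tri(c1,p1,c2,p2):
    o1,d1=ray(c1,*p1);o2,d2=ray(c2,*p2)
    s=np.linalg.lstsq(np.c_[d1,-d2],o2-o1,rcond=None)[0]
    a=o1+d1*s[0];b=o2+d2*s[1]; return (a+b)/2,np.linalg.norm(a-b)
def proj(c,P):
    q=c['K']@(c['R']@np.array(P,float)+c['t']); return q[:2]/q[2]
E
python3 - <<'E'
from h import *
a=cam('top');b=cam('side')
for n,c in(('top',a),('side',b)):
    cv2.imwrite(f'pics/{n}0.png',c['frame']); print(n,-c['R'].T@c['t'],c['K'][0,0])
    cv2.imwrite(f'pics/{n}0b.png',cv2.resize(c['frame'],(800,600),interpolation=cv2.INTER_CUBIC))
print(r.state())
E
```

```text
pics
top [ 0.35157218 -0.00604358  1.46037089] 433.55077367973286
side [ 0.16926204 -1.03060493  0.72552831] 409.42881939096213
{'t': 0.1, 'joint_pos': array([-7.97282786e-01,  4.07506920e-02,  8.39269037e-02, -4.13745455e-04,
       -1.61551492e+00, -3.33680533e-01]), 'joint_velocities': array([ 0.00113448, -0.00331329,  0.00338319,  0.00136133,  0.00043551,
       -0.00081302]), 'tau': array([-5.22661387e-03, -3.69342113e+01,  3.48279655e+01,  6.95178285e+00,
       -4.55265559e-03,  2.98658506e-05]), 'tool_pos': array([ 0.25540403, -0.54259827,  0.23038719]), 'ee_rot': array([-7.03087333e-04,  5.35814713e-01,  8.44335215e-01,  3.78312094e-04]), 'ft_force': array([ 0.38083141, -0.15368806,  0.82540648]), 'moment': array([0.02192227, 0.00069366, 0.00179812]), 'grip_width': 0.9995270638341811}
```

View pics/top0b.png

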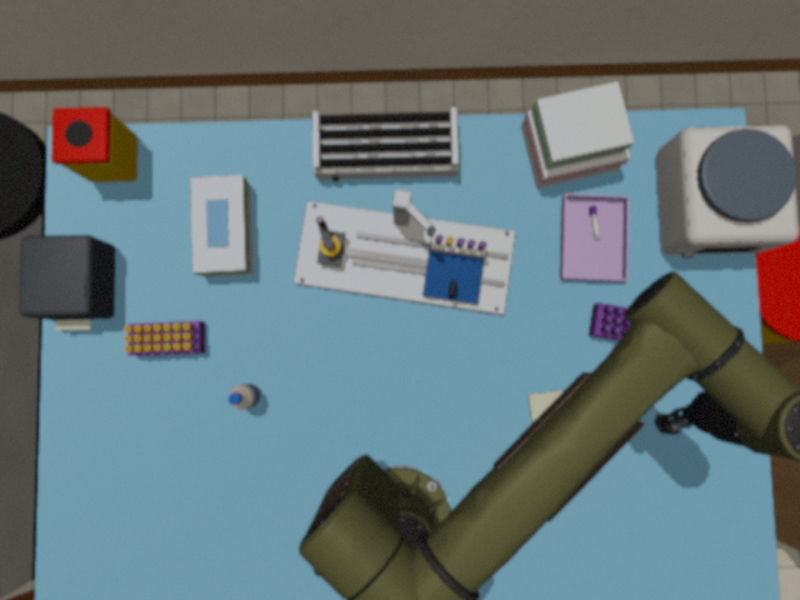

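View pics/side0b.png

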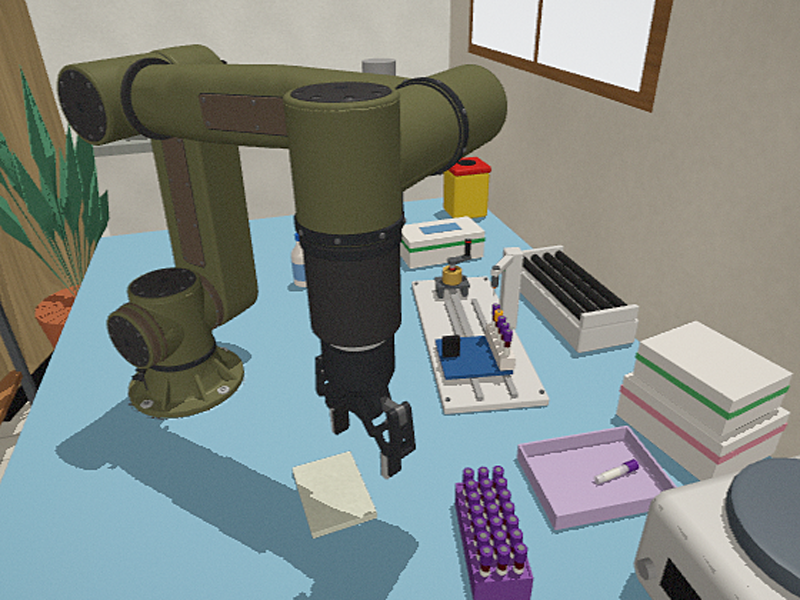

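The top view shows the station in the middle: carriage at about (455,275), yellow cap (449,241), fin (453,290), boss (331,246), handle about (322,225). +x is up and +y is left. I'll crop and measure these next.

```bash
python3 - <<'E'
import cv2,numpy as np
a=cv2.imread('pics/top0.png')[125:230,200:370]; b=cv2.imread('pics/side0.png')[160:290,275:395]
a=cv2.resize(a,None,fx=4.7,fy=4.7,interpolation=cv2.INTER_CUBIC); b=cv2.resize(b,None,fx=4.6,fy=4.6,interpolation=cv2.INTER_CUBIC)
cv2.imwrite('pics/a1.png',a);cv2.imwrite('pics/b1.png',b);print(a.shape,b.shape)
E
```

```text
(494, 799, 3) (598, 552, 3)
```

View pics/a1.png

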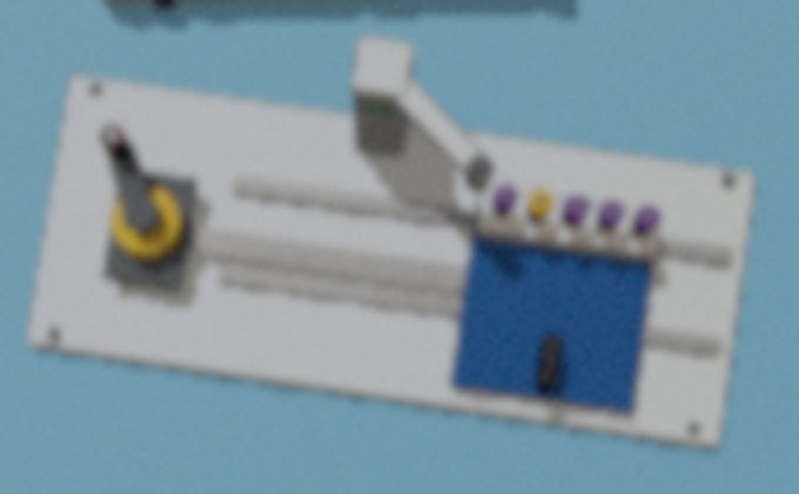

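View pics/b1.png

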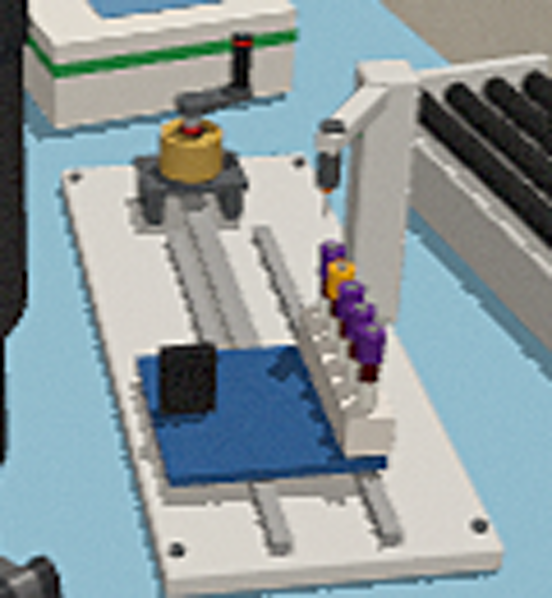

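The crops show the needle head at top-crop (480,172) and its tip at side-crop (327,210). The yellow cap is at (541,203) and (342,265), the handle top at (113,132) and (243,40), the boss at (148,225) and (191,145), and the fin top at (552,345) and (188,350).

```bash
python3 - <<'E'
from h import *
a=cam('top');b=cam('side')
A=lambda u,v:(u/4.7+199.5,v/4.7+124.5); B=lambda u,v:(u/4.6+274.5,v/4.6+159.5)
c=[onz(a,*A(*p),0.015)[:2] for p in((70,76),(755,172),(718,447),(30,348))]
print('corners',np.round(c,4))
for i,j in((1,0),(2,3)): d=c[j]-c[i];print('yaw',np.arctan2(-d[0],d[1]),np.hypot(*d))
for i,j in((3,0),(2,1)): d=c[j]-c[i];print('yaw',np.arctan2(d[1],d[0]),np.hypot(*d))
for n,p,q in(('head',(480,170),(332,125)),('cap',(541,201),(342,265)),('htop',(113,132),(243,40)),('boss',(148,224),(191,133)),('fin',(553,345),(188,350))):
    P,e=tri(a,A(*p),b,B(*q));print(n,P.round(4),e.round(4))
print('cap z.121',onz(a,*A(541,201),.121), onz(b,*B(342,265),.121))
print('boss .085',onz(a,*A(146,224),.085)); print('htop .153',onz(a,*A(113,132),.153),onz(b,*B(243,40),.153))
E
```

```text
corners [[ 0.7404  0.2108]
 [ 0.6584 -0.2812]
 [ 0.4611 -0.2478]
 [ 0.5426  0.2411]]
yaw -0.16513463816870244 0.4987980351499008
yaw -0.16500776945511925 0.49563382460417843
yaw -0.1520147545621765 0.20019134835427083
yaw -0.1678221503922845 0.20011196124883143
head [ 0.6257 -0.0745  0.1973] 0.0013
cap [ 0.6192 -0.1182  0.1224] 0.0004
htop [0.6647 0.1633 0.1483] 0.0035
boss [0.6174 0.1475 0.0854] 0.0008
fin [ 0.5222 -0.1254  0.0838] 0.0114
cap z.121 [ 0.61965832 -0.11842328  0.121     ] [ 0.62004852 -0.1160776   0.121     ]
boss .085 [0.61709995 0.14898597 0.085     ]
htop .153 [0.66534344 0.1622341  0.153     ] [0.65884266 0.15352642 0.153     ]
```

Call:
drive_tool(
  targets=[
    {"y": 0.9, "az": 1, "gripper": -1},
    {"y": 0.9, "az": 1, "gripper": -1},
    {"y": 0.9, "az": 1, "gripper": -1},
    {"y": 0.9, "az": 1, "gripper": -1},
    {"y": 0.9, "az": 1, "gripper": -1},
    {"y": 0.9, "az": 0.8, "gripper": -1},
    {"x": 1, "gripper": -1},
    {"x": 1, "gripper": -1},
  ],
)

```text
$.targets[0]: bad value
```

```bash
cat >> h.py <<'E'
from scipy.spatial.transform import Rotation as Ro
TH=-0.163
SX=np.array([np.cos(TH),np.sin(TH),0]);SY=np.array([-np.sin(TH),np.cos(TH),0])
def info(T=None):
    s=r.state();q=s['ee_rot'];M=Ro.from_quat([q[1],q[2],q[3],q[0]]).as_matrix()
    print('t',round(s['t'],2),'tcp',s['tool_pos'].round(4),'F',s['ft_force'].round(1),'w',round(s['grip_width'],3),'j',s['joint_pos'].round(2))
    W=np.c_[SY,SX,[0,0,-1]]
    print('rot to go (units)',(Ro.from_matrix(M.T@W).as_rotvec(degrees=True)/6).round(3))
    if T is not None: print('shift units',(M.T@(np.array(T)-s['tool_pos'])/0.025).round(2))
    return s,M
E
python3 - <<'E'
from h import *
b=cam('side')
info([.517,-.125,.2])
for z in(.05,.06,.07,.08,.09,.1): print(z,proj(b,[.517,-.125,z]).round(1),end=' ')
print((188/4.6+274.5,348/4.6+159.5),(190/4.6+274.5,412/4.6+159.5))
E
```

```text
t 0.25 tcp [ 0.2554 -0.5427  0.2308] F [-0.6  0.8  0.7] w 1.001 j [-0.8   0.04  0.08 -0.   -1.62 -0.33]
rot to go (units) [-3.000e-03 -7.000e-03  5.757e+00]
shift units [10.66 16.58  1.24]
0.05 [315.3 245.4] 0.06 [315.4 242.5] 0.07 [315.5 239.6] 0.08 [315.5 236.7] 0.09 [315.6 233.7] 0.1 [315.7 230.7] (315.3695652173913, 235.1521739130435) (315.80434782608694, 249.06521739130437)
```

Call:
drive_tool(
  targets=[
    {"x": 0, "y": 0.9, "z": 0, "ax": 0, "ay": 0, "az": 1, "gripper": -1},
    {"x": 0, "y": 0.9, "z": 0, "ax": 0, "ay": 0, "az": 1, "gripper": -1},
    {"x": 0, "y": 0.9, "z": 0, "ax": 0, "ay": 0, "az": 1, "gripper": -1},
    {"x": 0, "y": 0.9, "z": 0, "ax": 0, "ay": 0, "az": 1, "gripper": -1},
    {"x": 0, "y": 0.9, "z": 0, "ax": 0, "ay": 0, "az": 1, "gripper": -1},
    {"x": 0, "y": 0.9, "z": 0, "ax": 0, "ay": 0, "az": 0.8, "gripper": -1},
    {"x": 1, "y": 0, "z": 0, "ax": 0, "ay": 0, "az": 0, "gripper": -1},
    {"x": 1, "y": 0, "z": 0, "ax": 0, "ay": 0, "az": 0, "gripper": -1},
  ],
)

```text
t: 1.05
tool_pos: [0.3998, -0.4706, 0.2268]
ee_rot: [-0.003, 0.774, 0.634, -0.001]
ft_force: [-0.1, 0.4, 1.1]
grip_width: 0.997
```

```bash
python3 - <<'E'
from h import *
info([.517,-.125,.2])
E
```

```text
t 1.05 tcp [ 0.3998 -0.4706  0.2268] F [-0.1  0.4  1.1] w 0.997 j [-0.54  0.09  0.13 -0.   -1.62 -1.23]
rot to go (units) [-0.058 -0.033 -0.336]
shift units [14.47  1.88  1.11]
```

Call:
drive_tool(
  targets=[
    {"x": 1, "y": 0.2, "z": 0, "ax": 0, "ay": 0, "az": -0.3, "gripper": -1},
    {"x": 1, "y": 0.2, "z": 0, "ax": 0, "ay": 0, "az": 0, "gripper": -1},
    {"x": 1, "y": 0.2, "z": 0, "ax": 0, "ay": 0, "az": 0, "gripper": -1},
    {"x": 1, "y": 0.2, "z": 0, "ax": 0, "ay": 0, "az": 0, "gripper": -1},
    {"x": 1, "y": 0.2, "z": 0, "ax": 0, "ay": 0, "az": 0, "gripper": -1},
    {"x": 1, "y": 0.2, "z": 0, "ax": 0, "ay": 0, "az": 0, "gripper": -1},
    {"x": 1, "y": 0.2, "z": 0, "ax": 0, "ay": 0, "az": 0, "gripper": -1},
    {"x": 1, "y": 0.2, "z": 0, "ax": 0, "ay": 0, "az": 0, "gripper": -1},
  ],
)

```text
t: 1.85
tool_pos: [0.4748, -0.2721, 0.2251]
ee_rot: [-0.005, 0.763, 0.646, -0.001]
ft_force: [0.4, -0.1, 0.1]
grip_width: 0.998
```

Call:
drive_tool(
  targets=[
    {"x": 1, "y": 0.2, "z": 0, "ax": 0, "ay": 0, "az": 0, "gripper": -1},
    {"x": 1, "y": 0.2, "z": 0, "ax": 0, "ay": 0, "az": 0, "gripper": -1},
    {"x": 1, "y": 0, "z": 0.2, "ax": 0, "ay": 0, "az": 0, "gripper": -1},
    {"x": 1, "y": 0, "z": 0.2, "ax": 0, "ay": 0, "az": 0, "gripper": -1},
    {"x": 1, "y": 0, "z": 0, "ax": 0, "ay": 0, "az": 0, "gripper": -1},
    {"x": 0.5, "y": 0, "z": 0, "ax": 0, "ay": 0, "az": 0, "gripper": -1},
    {"x": 0, "y": 0, "z": 0, "ax": 0, "ay": 0, "az": 0, "gripper": -1},
    {"x": 0, "y": 0, "z": 0, "ax": 0, "ay": 0, "az": 0, "gripper": -1},
  ],
)

```text
t: 2.65
tool_pos: [0.5086, -0.1299, 0.2149]
ee_rot: [-0.005, 0.762, 0.647, -0.001]
ft_force: [0.1, 0.5, -0.1]
grip_width: 0.998
```

```bash
python3 - <<'E'
from h import *
info([.517,-.125,.2])
w=cam('wrist'); cv2.imwrite('pics/w1.png',w['frame'])
print(-w['R'].T@w['t'])
for P in([.517,-.125,.085],[.6195,-.118,.121],[.626,-.0745,.13],[.617,.148,.085]): print(proj(w,P))
E
```

```text
t 2.65 tcp [ 0.5086 -0.1299  0.2149] F [ 0.1  0.5 -0.1] w 0.998 j [ 0.13 -0.15 -0.13 -0.01 -1.6  -1.86]
rot to go (units) [-0.089 -0.057  0.006]
shift units [0.24 0.31 0.59]
[ 0.44461426 -0.12074371  0.35907227]
[287.99039619 217.13043145]
[320.95135467 363.3907994 ]
[385.07738725 370.47171621]
[648.81174609 283.44928419]
```

View pics/w1.png

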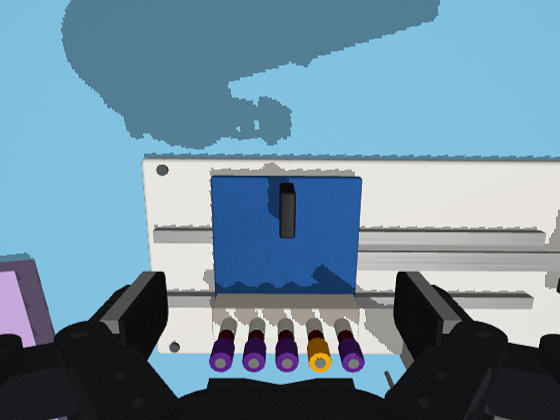

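The wrist view shows the fin at (287,210), the yellow cap at (320,362) and the needle at about (388,378), all close to the predictions. I'll descend on the fin.

Call:
drive_tool(
  targets=[
    {"x": 0.24, "y": 0.3, "z": 0.6, "ax": -0.09, "ay": -0.06, "az": 0, "gripper": -1},
    {"x": 0, "y": 0, "z": 1, "ax": 0, "ay": 0, "az": 0, "gripper": -1},
    {"x": 0, "y": 0, "z": 1, "ax": 0, "ay": 0, "az": 0, "gripper": -1},
    {"x": 0, "y": 0, "z": 1, "ax": 0, "ay": 0, "az": 0, "gripper": -1},
    {"x": 0, "y": 0, "z": 1, "ax": 0, "ay": 0, "az": 0, "gripper": -1},
    {"x": 0, "y": 0, "z": 1, "ax": 0, "ay": 0, "az": 0, "gripper": -1},
    {"x": 0, "y": 0, "z": 0.4, "ax": 0, "ay": 0, "az": 0, "gripper": -1},
    {"x": 0, "y": 0, "z": 0, "ax": 0, "ay": 0, "az": 0, "gripper": -1},
  ],
)

```text
t: 3.5
tool_pos: [0.5172, -0.1332, 0.0617]
ee_rot: [0.002, 0.766, 0.643, 0.001]
ft_force: [-0.8, 0.0, 0.2]
grip_width: 0.995
```

```bash
python3 - <<'E'
from h import *
info([.517,-.125,.05])
E
```

```text
t 3.5 tcp [ 0.5172 -0.1332  0.0617] F [-0.8  0.   0.2] w 0.995 j [ 0.13 -0.09 -0.36  0.   -1.3  -1.87]
rot to go (units) [ 0.041  0.014 -0.095]
shift units [ 0.32 -0.07  0.47]
```

Now centre the tool, lower it the rest of the way and close on the fin.

Call:
drive_tool(
  targets=[
    {"x": 0.3, "y": -0.07, "z": 0.4, "ax": 0.04, "ay": 0, "az": -0.09, "gripper": -1},
    {"x": 0, "y": 0, "z": 0, "ax": 0, "ay": 0, "az": 0, "gripper": 1},
    {"x": 0, "y": 0, "z": 0, "ax": 0, "ay": 0, "az": 0, "gripper": 1},
    {"x": 0, "y": 0, "z": 0, "ax": 0, "ay": 0, "az": 0, "gripper": 1},
    {"x": 0, "y": 0, "z": 0, "ax": 0, "ay": 0, "az": 0, "gripper": 1},
    {"x": 0, "y": 0, "z": 0, "ax": 0, "ay": 0, "az": 0, "gripper": 1},
    {"x": 0, "y": 0, "z": 0, "ax": 0, "ay": 0, "az": 0, "gripper": 1},
    {"x": 0, "y": 0, "z": 0, "ax": 0, "ay": 0, "az": 0, "gripper": 1},
  ],
  grip_force=30,
)

```text
t: 4.3
tool_pos: [0.5195, -0.1256, 0.0562]
ee_rot: [0.003, 0.763, 0.647, 0.002]
ft_force: [0.1, -1.2, -0.3]
grip_width: 0.139
```

```bash
python3 - <<'E'
from h import *
info([.517,-.125,.05])
w=cam('wrist'); cv2.imwrite('pics/w2.png',w['frame'])
hsv=cv2.cvtColor(w['frame'],cv2.COLOR_BGR2HSV)
m=cv2.inRange(hsv,(18,140,120),(35,255,255))
n,l,s,c=cv2.connectedComponentsWithStats(m)
print([(s[i].tolist(),c[i].round(1).tolist()) for i in range(1,n) if s[i,4]>40])
print(proj(w,[.626,-.0745,.13]),proj(w,[.6195,-.118,.121]))
E
```

```text
t 4.3 tcp [ 0.5195 -0.1256  0.0562] F [ 0.1 -1.2 -0.3] w 0.139 j [ 0.14 -0.09 -0.37  0.   -1.29 -1.88]
rot to go (units) [ 0.068  0.006 -0.005]
shift units [ 0.01 -0.11  0.25]
[]
[513.59772489 693.46541769] [356.67032964 652.28407394]
```

View pics/w2.png

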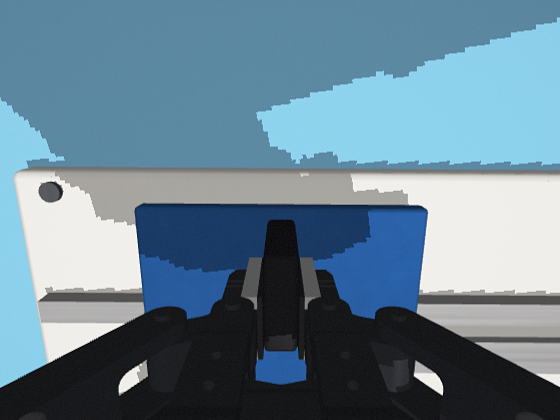

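The jaws hold the fin, with an 11.8 mm opening. Next slide it 44 mm along +y.

Call:
drive_tool(
  targets=[
    {"x": 0.3, "y": 0, "z": 0, "ax": 0, "ay": 0, "az": 0, "gripper": 1},
    {"x": 0.4, "y": 0, "z": 0, "ax": 0, "ay": 0, "az": 0, "gripper": 1},
    {"x": 0.4, "y": 0, "z": 0, "ax": 0, "ay": 0, "az": 0, "gripper": 1},
    {"x": 0.3, "y": 0, "z": 0, "ax": 0, "ay": 0, "az": 0, "gripper": 1},
    {"x": 0.2, "y": 0, "z": 0, "ax": 0, "ay": 0, "az": 0, "gripper": 1},
    {"x": 0.1, "y": 0, "z": 0, "ax": 0, "ay": 0, "az": 0, "gripper": 1},
    {"x": 0, "y": 0, "z": 0, "ax": 0, "ay": 0, "az": 0, "gripper": 1},
    {"x": 0, "y": 0, "z": 0, "ax": 0, "ay": 0, "az": 0, "gripper": 1},
  ],
)

```text
t: 5.15
tool_pos: [0.5272, -0.0807, 0.0562]
ee_rot: [0.004, 0.762, 0.647, 0.002]
ft_force: [0.8, -2.9, -1.2]
grip_width: 0.135
```

```bash
python3 - <<'E'
from h import *
s,M=info()
print('sy moved',s['tool_pos']@SY-(np.array([.5195,-.1256,0])@SY))
for n in('side','top'):
    c=cam(n); 
    p=proj(c,[.626,-.0745,.125]).astype(int);print(n,p,proj(c,[.626,-.0745,.13]),proj(c,[.626,-.0745,.121]))
    u,v=p-[32,32]; k=c['frame'][v:v+64,u:u+64]; print(u,v)
    cv2.imwrite(f'pics/{n}3.png',cv2.resize(k,(384,384),interpolation=cv2.INTER_CUBIC))
cv2.imwrite('pics/c3.png',np.hstack([cv2.imread('pics/side3.png'),cv2.imread('pics/top3.png')]))
E
```

```text
t 5.15 tcp [ 0.5272 -0.0807  0.0562] F [ 0.8 -2.9 -1.2] w 0.135 j [ 0.23 -0.09 -0.37  0.01 -1.29 -1.96]
rot to go (units) [ 0.074  0.026 -0.004]
sy moved 0.045511962821355216
side [344 208] [345.0941691  207.20444958] [344.90534685 209.86232885]
312 176
top [300 165] [300.63390712 164.99642984] [300.50070058 165.58464502]
268 133
```

View pics/c3.png

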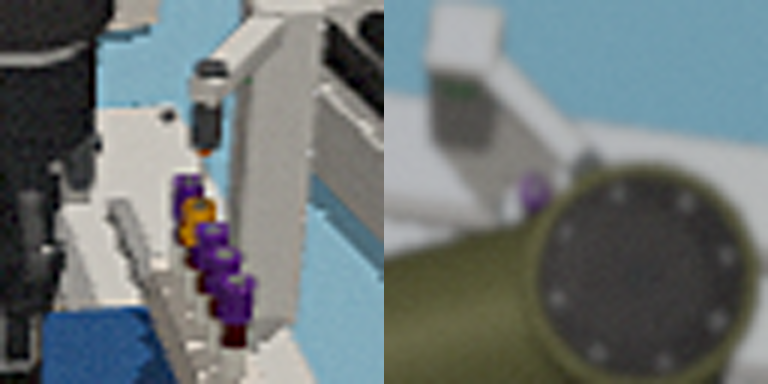

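```bash
python3 - <<'E'
from h import *
b=cam('side'); info()
f=b['frame'][176:240,312:376].astype(int)
hsv=cv2.cvtColor(b['frame'],cv2.COLOR_BGR2HSV)[176:240,312:376]
m=cv2.inRange(hsv,(12,130,90),(32,255,255)); v,u=np.nonzero(m); print(sorted(zip(v.tolist(),u.tolist()))) if len(v)<90 else print(len(v))
sx0=np.array([.6195,-.118,0])@SX
def pl(u,v):
    o,d=ray(b,u,v);t=(sx0-o@SX)/(d@SX);P=o+t*d;return (P@SY).round(4),P[2].round(4)
for n,p in(('headtop',(212,68)),('headbot',(207,140)),('collar',(206,151)),('cap',(202,203)),('capbot',(193,243))): print(n,pl(p[0]/6+311.5,p[1]/6+175.5))
# dark needle: print gray rows between collar and cap
g=f.sum(2)//3
for row in range(24,36): print(row,g[row,28:42])
E
```

```text
t 5.3 tcp [ 0.5273 -0.0807  0.0562] F [ 0.9  0.1 -1.1] w 0.132 j [ 0.23 -0.1  -0.37  0.01 -1.29 -1.96]
rot to go (units) [ 0.075  0.021 -0.007]
[(25, 33), (33, 31), (33, 32), (33, 34), (34, 31), (34, 34), (34, 35), (35, 31), (35, 32), (35, 33), (35, 34), (35, 35), (36, 31), (36, 32), (36, 33), (36, 34), (36, 35), (37, 30), (37, 31), (37, 32), (38, 30), (38, 31), (39, 30), (39, 31), (39, 32), (40, 31), (40, 32)]
headtop (np.float64(0.0274), np.float64(0.1971))
headbot (np.float64(0.0271), np.float64(0.1584))
collar (np.float64(0.0275), np.float64(0.1521))
cap (np.float64(0.028), np.float64(0.1228))
capbot (np.float64(0.0388), np.float64(0.0936))
24 [191 195 200 155  96  53  49  42  94 166 124  96  96 137]
25 [192 191 195 205 163  87  62 138 170 176 127  93  98 140]
26 [193 192 198 199 208 155 147 167 171 172 126 100  96 140]
27 [196 197 196 199 206 153 133 160 167 157 116  98 100 139]
28 [199 204 208 209 213 156 138 162 164 157 118  99 108 140]
29 [183 114  85 100  91 103 155 165 164 158 117 100 110 139]
30 [161  98  65  83  81  95 199 187 166 159 119  96 116 145]
31 [162  71  50  84  61  47 195 205 182 143 108  99 116 146]
32 [140  49  48  50  51  46 202 212 189 146 107  98 129 147]
33 [140  53  54  88  79  65  71 136 202 151 104  99 132 149]
34 [141  54  74  89  81  74  68  68 198 158 100  99 133 150]
35 [139  50  67  84  90 101  95  85 202 163 107  92 135 151]
```

```bash
python3 - <<'E'
from h import *
w=cam('wrist'); s,M=info()
# camera in tool frame
Rwc=w['R'].T; o=-Rwc@w['t']; Rt=M.T@Rwc; ot=M.T@(o-s['tool_pos'])
q=[-0.005,.762,.647,-.001]; M1=Ro.from_quat([q[1],q[2],q[3],q[0]]).as_matrix()
Rn=M1@Rt; on=M1@ot+[.5086,-.1299,.2149]; print(on)
w['R']=Rn.T; w['t']=-Rn.T@on; w['t'][:]=-Rn.T@np.array([0.44461426,-0.12074371,0.35907227])
I=cv2.imread('pics/w1.png')
k=I[345:405,295:415]; cv2.imwrite('pics/w1c.png',cv2.resize(k,None,fx=6,fy=6,interpolation=cv2.INTER_NEAREST))
import pickle; pickle.dump(dict(K=w['K'],R=w['R'],t=w['t']),open('w1.pkl','wb'))
print(proj(w,[.6195,-.118,.121]), proj(w,[.517,-.125,.085]))
E
```

```text
t 5.35 tcp [ 0.5272 -0.0808  0.0562] F [ 0.5 -1.2 -0.7] w 0.132 j [ 0.23 -0.09 -0.37  0.01 -1.29 -1.96]
rot to go (units) [ 0.075  0.021 -0.007]
[ 0.44459995 -0.12055787  0.35908074]
[321.42474621 363.20144159] [288.42571125 216.95803219]
```

View pics/w1c.png

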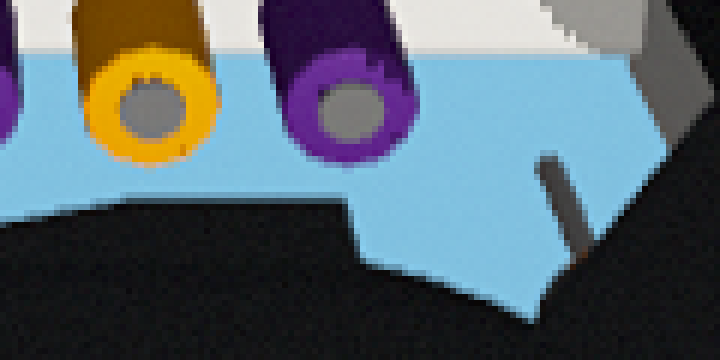

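The crop shows the needle tip at (547,160) and the yellow cap's centre at (152,107), both at 6x scale. I'll cast rays through those two points.

```bash
python3 - <<'E'
from h import *; import pickle
w=pickle.load(open('w1.pkl','rb'))
P=lambda u,v,z:onz(w,u/6+294.5,v/6+344.5,z)
n=P(548,160,.13);c=P(152,107,.121);c2=P(351,110,.121)
print('needle',n,'cap',c,'neighbour',c2);d=n-c;print('dx,dy station',d@SX,d@SY,'pitch dir',np.arctan2(-(c2-c)[0],(c2-c)[1]),np.linalg.norm(c2-c))
s,M=info(); print('fin sy now',s['tool_pos']@SY, 'tube', s['tool_pos']@SY+.024, 'needle',n@SY,'cap0',c@SY, 'moved',s['tool_pos']@SY-np.array([.5195,-.1256,0])@SY)
E
```

```text
needle [ 0.62673716 -0.07438268  0.13      ] cap [ 0.61859424 -0.11903867  0.121     ] neighbour [ 0.6229846  -0.09539763  0.121     ]
dx,dy station 0.0007882521606728688 0.04538550076096818 pitch dir -0.18361747646723273 0.02404524806863626
t 5.35 tcp [ 0.5272 -0.0808  0.0562] F [ 0.5 -1.2 -0.7] w 0.132 j [ 0.23 -0.09 -0.37  0.01 -1.29 -1.96]
rot to go (units) [ 0.075  0.021 -0.007]
fin sy now 0.0058789978260442586 tube 0.029878997826044258 needle 0.028309658625445554 cap0 -0.017075842135522618 moved 0.045510128323881315
```

The slide needed 45.4 mm and moved 45.5 mm. Now release, rise, and check with the wrist camera.

Call:
drive_tool(
  targets=[
    {"x": 0, "y": 0, "z": 0, "ax": 0, "ay": 0, "az": 0, "gripper": -0.3},
    {"x": 0, "y": 0, "z": 0, "ax": 0, "ay": 0, "az": 0, "gripper": -0.3},
    {"x": 0, "y": 0, "z": 0, "ax": 0, "ay": 0, "az": 0, "gripper": -0.3},
    {"x": 0, "y": 0, "z": -1, "ax": 0, "ay": 0, "az": 0, "gripper": -0.3},
    {"x": 0, "y": 0, "z": -1, "ax": 0, "ay": 0, "az": 0, "gripper": -0.3},
    {"x": 0, "y": 0, "z": -1, "ax": 0, "ay": 0, "az": 0, "gripper": -0.3},
    {"x": 0, "y": 0, "z": -1, "ax": 0, "ay": 0, "az": 0, "gripper": -0.3},
    {"x": 0, "y": 0, "z": -1, "ax": 0, "ay": 0, "az": 0, "gripper": -0.3},
  ],
)

```text
t: 6.15
tool_pos: [0.5236, -0.0799, 0.1809]
ee_rot: [0.0, 0.762, 0.648, -0.002]
ft_force: [-0.1, -0.1, 0.5]
grip_width: 0.648
```

Call:
drive_tool(
  targets=[
    {"x": 0, "y": 0, "z": -1, "ax": 0, "ay": 0, "az": 0, "gripper": -0.3},
    {"x": 0, "y": -0.5, "z": -0.8, "ax": 0, "ay": 0, "az": 0, "gripper": -0.3},
    {"x": 0, "y": 0, "z": 0, "ax": 0, "ay": 0, "az": 0, "gripper": -0.3},
    {"x": 0, "y": 0, "z": 0, "ax": 0, "ay": 0, "az": 0, "gripper": -0.3},
    {"x": 0, "y": 0, "z": 0, "ax": 0, "ay": 0, "az": 0, "gripper": -0.3},
    {"x": 0, "y": 0, "z": 0, "ax": 0, "ay": 0, "az": 0, "gripper": -0.3},
    {"x": 0, "y": 0, "z": 0, "ax": 0, "ay": 0, "az": 0, "gripper": -0.3},
    {"x": 0, "y": 0, "z": 0, "ax": 0, "ay": 0, "az": 0, "gripper": -0.3},
  ],
)

```text
t: 6.95
tool_pos: [0.5118, -0.0777, 0.2295]
ee_rot: [0.001, 0.762, 0.648, -0.001]
ft_force: [0.3, -0.2, 0.0]
grip_width: 0.649
```

```bash
python3 - <<'E'
from h import *
info()
w=cam('wrist'); cv2.imwrite('pics/w4.png',w['frame'])
t=cam('top'); cv2.imwrite('pics/t4.png',t['frame'])
p=proj(w,[.6267,-.0744,.121]);print(p,proj(w,[.6267,-.0744,.13]))
u,v=(p-[60,30]).astype(int);v=min(v,360);print(u,v)
cv2.imwrite('pics/w4c.png',cv2.resize(w['frame'][v:v+60,u:u+120],None,fx=6,fy=6,interpolation=cv2.INTER_NEAREST))
E
```

```text
t 6.95 tcp [ 0.5118 -0.0777  0.2295] F [ 0.3 -0.2  0. ] w 0.649 j [ 0.24 -0.18 -0.13  0.   -1.62 -1.97]
rot to go (units) [0.009 0.025 0.016]
[309.37583895 355.44409384] [310.24627954 362.92222848]
249 325
```

View pics/w4c.png

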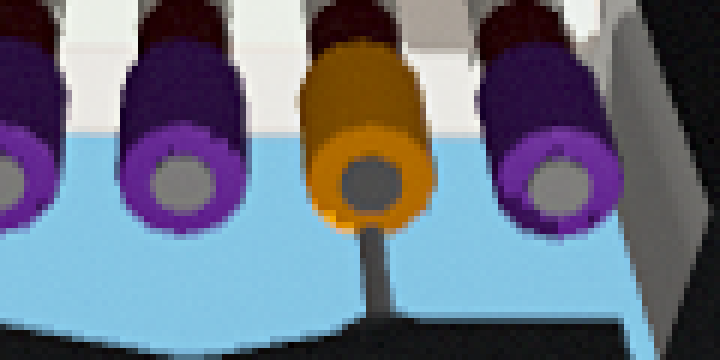

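The wrist crop shows the cap centre directly under the needle tip (column 371 against 370), so the cap is within about 1 mm. Now to the crank.

Call:
drive_tool(
  targets=[
    {"x": 1, "y": 0.1, "z": 0, "ax": 0, "ay": 0, "az": 0, "gripper": -0.3},
    {"x": 1, "y": 0.1, "z": 0, "ax": 0, "ay": 0, "az": 0, "gripper": -0.3},
    {"x": 1, "y": 0.1, "z": 0, "ax": 0, "ay": 0, "az": 0, "gripper": -0.3},
    {"x": 1, "y": 0.1, "z": 0, "ax": 0, "ay": 0, "az": 0, "gripper": -0.3},
    {"x": 1, "y": 0.1, "z": 0, "ax": 0, "ay": 0, "az": 0, "gripper": -0.3},
    {"x": 1, "y": 0.1, "z": 0, "ax": 0, "ay": 0, "az": 0, "gripper": -0.3},
    {"x": 1, "y": 0.1, "z": 0, "ax": 0, "ay": 0, "az": 0, "gripper": -0.3},
    {"x": 1, "y": 0.1, "z": 0, "ax": 0, "ay": 0, "az": 0, "gripper": -0.3},
  ],
)

```text
t: 7.85
tool_pos: [0.5654, 0.1209, 0.2287]
ee_rot: [0.002, 0.763, 0.646, -0.001]
ft_force: [0.7, -1.1, -0.5]
grip_width: 0.65
```

Call:
drive_tool(
  targets=[
    {"x": 1, "y": 0.2, "z": 0, "ax": 0, "ay": 0, "az": 0, "gripper": -0.3},
    {"x": 1, "y": 0.2, "z": 0, "ax": 0, "ay": 0, "az": 0, "gripper": -0.3},
    {"x": 0.4, "y": 0, "z": 0, "ax": 0, "ay": 0, "az": 0, "gripper": -0.3},
    {"x": 0, "y": 0, "z": 0, "ax": 0, "ay": 0, "az": 0, "gripper": -0.3},
    {"x": 0, "y": 0, "z": 0, "ax": 0, "ay": 0, "az": 0, "gripper": -0.3},
    {"x": 0, "y": 0, "z": 0, "ax": 0, "ay": 0, "az": 0, "gripper": -0.3},
    {"x": 0, "y": 0, "z": 0, "ax": 0, "ay": 0, "az": 0, "gripper": -0.3},
    {"x": 0, "y": 0, "z": 0, "ax": 0, "ay": 0, "az": 0, "gripper": -0.3},
  ],
)

```text
t: 8.65
tool_pos: [0.5854, 0.1807, 0.2271]
ee_rot: [0.002, 0.763, 0.646, -0.002]
ft_force: [-0.4, -0.7, -0.2]
grip_width: 0.648
```

```bash
python3 - <<'E'
from h import *
info([.664,.161,.2])
w=cam('wrist'); cv2.imwrite('pics/w5.png',w['frame'])
import pickle; pickle.dump({k:w[k] for k in('K','R','t')},open('w5.pkl','wb'))
print(proj(w,[.664,.161,.153]),proj(w,[.617,.148,.085]))
E
```

```text
t 8.65 tcp [0.5854 0.1807 0.2271] F [-0.4 -0.7 -0.2] w 0.648 j [ 0.63  0.08  0.11  0.   -1.61 -2.36]
rot to go (units) [-0.005  0.051 -0.023]
shift units [-0.25  3.23  1.08]
[271.5606588  345.45132718] [247.90665396 246.69674255]
```

View pics/w5.png

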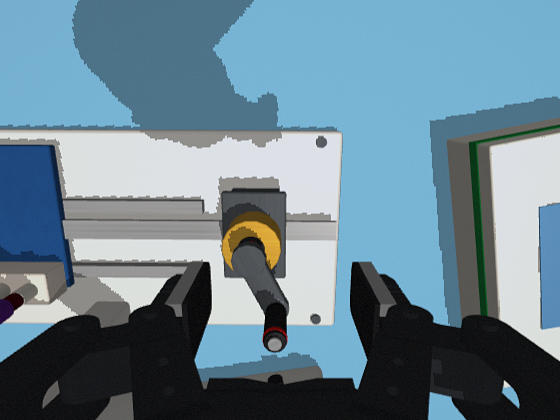

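```bash
python3 - <<'E'
from h import *; import pickle
w=pickle.load(open('w5.pkl','rb'))
I=cv2.imread('pics/w5.png');hsv=cv2.cvtColor(I,cv2.COLOR_BGR2HSV)
m=cv2.inRange(hsv,(18,130,60),(32,255,255));m[:, :200]=0;m[:,300:]=0
h=cv2.convexHull(np.argwhere(m>0)[:,::-1].astype(np.float32).reshape(-1,1,2)).reshape(-1,2)
print(h.min(0),h.max(0))
H=np.array([onz(w,u,v,.085)[:2] for u,v in h])
# circle fit radius .024 
from scipy.optimize import least_squares
f=least_squares(lambda p:np.hypot(*(H-p).T)-.024,H.mean(0),loss='soft_l1',f_scale=.0005);print('boss',f.x,(np.hypot(*(H-f.x).T)*1e3).round(1))
ht=onz(w,275,343,.153);print('htop',ht)
for B in(f.x,np.array([.617,.1485])):
    d=ht[:2]-B; print('r',np.hypot(*d),'angle',-np.arctan2(d@SX[:2],d@SY[:2]))
E
```

```text
[222. 212.] [280. 269.]
boss [0.61456603 0.15171364] [23.6 24.2 24.8 25.6 26.4 26.8 27.8 27.4 26.9 26.5 25.4 23.9 23.3 23.8
 24.7 25.2 25.4 26.  26.4 26.7 25.5 24.3 23.7]
htop [0.66255865 0.16353604 0.153     ]
r 0.04942733448839508 angle -1.1662672192134158
r 0.04797576107759268 angle -1.0890153553940098
```

The wrist view shows the handle top at (275,343) and the boss around (251,242). The handle is at about (0.6626,0.1635) and the crank angle is about -1.1 rad. Next, move over the handle and lower the fingers.

Call:
drive_tool(
  targets=[
    {"x": -0.18, "y": 0.9, "z": 0, "ax": 0, "ay": 0, "az": 0, "gripper": -0.3},
    {"x": 0, "y": 0.9, "z": 0, "ax": 0, "ay": 0, "az": 0, "gripper": -0.3},
    {"x": 0, "y": 0.9, "z": 0, "ax": 0, "ay": 0, "az": 0, "gripper": -0.3},
    {"x": 0, "y": 0.4, "z": 0, "ax": 0, "ay": 0, "az": 0, "gripper": -0.3},
    {"x": 0, "y": 0, "z": 0.8, "ax": 0, "ay": 0, "az": 0, "gripper": -0.3},
    {"x": 0, "y": 0, "z": 0.8, "ax": 0, "ay": 0, "az": 0, "gripper": -0.3},
    {"x": 0, "y": 0, "z": 0.4, "ax": 0, "ay": 0, "az": 0, "gripper": -0.3},
    {"x": 0, "y": 0, "z": 0, "ax": 0, "ay": 0, "az": 0, "gripper": -0.3},
  ],
)

```text
t: 9.5
tool_pos: [0.6647, 0.1599, 0.1784]
ee_rot: [0.002, 0.764, 0.645, 0.0]
ft_force: [-0.7, 0.7, -0.5]
grip_width: 0.648
```

```bash
python3 - <<'E'
from h import *
info([.6626,.1635,.119])
b=cam('side'); cv2.imwrite('pics/s6.png',b['frame'])
E
```

```text
t 9.5 tcp [0.6647 0.1599 0.1784] F [-0.7  0.7 -0.5] w 0.648 j [ 0.53  0.26  0.23  0.   -1.54 -2.27]
rot to go (units) [ 0.033  0.026 -0.048]
shift units [ 0.13 -0.11  2.38]
```

Call:
drive_tool(
  targets=[
    {"x": 0.13, "y": -0.1, "z": 0.8, "ax": 0.03, "ay": 0.02, "az": 0, "gripper": -0.3},
    {"x": 0, "y": 0, "z": 0.8, "ax": 0, "ay": 0, "az": 0, "gripper": -0.3},
    {"x": 0, "y": 0, "z": 0.6, "ax": 0, "ay": 0, "az": 0, "gripper": -0.3},
    {"x": 0, "y": 0, "z": 0, "ax": 0, "ay": 0, "az": 0, "gripper": 1},
    {"x": 0, "y": 0, "z": 0, "ax": 0, "ay": 0, "az": 0, "gripper": 1},
    {"x": 0, "y": 0, "z": 0, "ax": 0, "ay": 0, "az": 0, "gripper": 1},
    {"x": 0, "y": 0, "z": 0, "ax": 0, "ay": 0, "az": 0, "gripper": 1},
    {"x": 0, "y": 0, "z": 0, "ax": 0, "ay": 0, "az": 0, "gripper": 1},
  ],
  grip_force=30,
)

```text
t: 10.35
tool_pos: [0.6655, 0.1641, 0.1329]
ee_rot: [0.003, 0.764, 0.646, 0.005]
ft_force: [-1.3, -0.5, -0.5]
grip_width: 0.174
```

```bash
cat >> h.py <<'E'
BC=np.array([.6185,.1505])
def ang(B=BC):
    s,M=info(); d=s['tool_pos'][:2]-B; print('sx,sy',(d@SX[:2]).round(4),(d@SY[:2]).round(4),'r',np.hypot(*d).round(4),'angle',-np.arctan2(d@SX[:2],d@SY[:2]).round(3),'Fs',(s['ft_force']@SX).round(1),(s['ft_force']@SY).round(1))
E
python3 - <<'E'
from h import *
ang()
E
```

```text
t 10.35 tcp [0.6655 0.1641 0.1329] F [-1.3 -0.5 -0.5] w 0.174 j [ 0.53  0.26  0.15  0.   -1.45 -2.27]
rot to go (units) [ 0.108 -0.042 -0.042]
sx,sy 0.0442 0.021 r 0.049 angle -1.127 Fs -1.2 -0.7
```

The grip is about 14 mm too high: the opening is 14.8 mm at the very top. I'll open, lower and regrip.

Call:
drive_tool(
  targets=[
    {"x": 0, "y": 0, "z": 0, "ax": 0, "ay": 0, "az": 0, "gripper": 0.2},
    {"x": 0, "y": 0, "z": 0, "ax": 0, "ay": 0, "az": 0, "gripper": 0.2},
    {"x": 0, "y": -0.06, "z": 0.3, "ax": 0.1, "ay": -0.04, "az": 0, "gripper": 0.2},
    {"x": 0, "y": 0, "z": 0.25, "ax": 0, "ay": 0, "az": 0, "gripper": 0.2},
    {"x": 0, "y": 0, "z": 0, "ax": 0, "ay": 0, "az": 0, "gripper": 0.2},
    {"x": 0, "y": 0, "z": 0, "ax": 0, "ay": 0, "az": 0, "gripper": 0.2},
    {"x": 0, "y": 0, "z": 0, "ax": 0, "ay": 0, "az": 0, "gripper": 0.2},
    {"x": 0, "y": 0, "z": 0, "ax": 0, "ay": 0, "az": 0, "gripper": 0.2},
  ],
)

```text
t: 11.15
tool_pos: [0.6652, 0.1646, 0.1189]
ee_rot: [0.001, 0.764, 0.646, 0.001]
ft_force: [-0.0, 0.2, 1.2]
grip_width: 0.4
```

```bash
python3 - <<'E'
from h import *
ang()
E
```

```text
t 11.15 tcp [0.6652 0.1646 0.1189] F [-0.   0.2  1.2] w 0.4 j [ 0.53  0.28  0.14  0.   -1.43 -2.27]
rot to go (units) [ 0.026 -0.011 -0.042]
sx,sy 0.0438 0.0215 r 0.0488 angle -1.115 Fs -0.1 0.2
```

Call:
drive_tool(
  targets=[
    {"x": 0, "y": -0.1, "z": 0, "ax": 0, "ay": 0, "az": 0, "gripper": 1},
    {"x": 0, "y": 0, "z": 0, "ax": 0, "ay": 0, "az": 0, "gripper": 1},
    {"x": 0, "y": 0, "z": 0, "ax": 0, "ay": 0, "az": 0, "gripper": 1},
    {"x": 0, "y": 0, "z": 0, "ax": 0, "ay": 0, "az": 0, "gripper": 1},
    {"x": 0, "y": 0, "z": 0, "ax": 0, "ay": 0, "az": 0, "gripper": 1},
    {"x": 0, "y": 0, "z": 0, "ax": 0, "ay": 0, "az": 0, "gripper": 1},
    {"x": 0, "y": 0, "z": 0, "ax": 0, "ay": 0, "az": 0, "gripper": 1},
    {"x": 0, "y": 0, "z": 0, "ax": 0, "ay": 0, "az": 0, "gripper": 1},
  ],
  grip_force=50,
)

```text
t: 11.95
tool_pos: [0.6623, 0.1651, 0.1193]
ee_rot: [0.001, 0.764, 0.646, 0.001]
ft_force: [-0.7, 0.0, -0.7]
grip_width: 0.174
```

```bash
python3 - <<'E'
from h import *
ang()
E
```

```text
t 11.95 tcp [0.6623 0.1651 0.1193] F [-0.7  0.  -0.7] w 0.174 j [ 0.54  0.27  0.13  0.   -1.43 -2.27]
rot to go (units) [ 0.025 -0.013 -0.041]
sx,sy 0.0409 0.0215 r 0.0462 angle -1.086 Fs -0.7 -0.1
```

Call:
drive_tool(
  targets=[
    {"x": 0.36, "y": -0.24, "z": 0, "ax": 0, "ay": 0, "az": 0, "gripper": 1},
    {"x": 0.3, "y": -0.34, "z": 0, "ax": 0, "ay": 0, "az": 0, "gripper": 1},
    {"x": 0.17, "y": -0.32, "z": 0, "ax": 0, "ay": 0, "az": 0, "gripper": 1},
    {"x": 0.11, "y": -0.34, "z": 0, "ax": 0, "ay": 0, "az": 0, "gripper": 1},
    {"x": 0, "y": 0, "z": 0, "ax": 0, "ay": 0, "az": 0, "gripper": 1},
    {"x": 0, "y": 0, "z": 0, "ax": 0, "ay": 0, "az": 0, "gripper": 1},
    {"x": 0, "y": 0, "z": 0, "ax": 0, "ay": 0, "az": 0, "gripper": 1},
    {"x": 0, "y": 0, "z": 0, "ax": 0, "ay": 0, "az": 0, "gripper": 1},
  ],
)

```text
t: 12.75
tool_pos: [0.632, 0.1938, 0.119]
ee_rot: [0.002, 0.764, 0.645, -0.001]
ft_force: [-0.5, -3.5, -0.6]
grip_width: 0.17
```

```bash
cat >> h.py <<'E'
def red(I):
    k=I[165:205,295:345]; h=cv2.cvtColor(k,cv2.COLOR_BGR2HSV)
    m=cv2.inRange(h,(0,120,60),(8,255,255))|cv2.inRange(h,(172,120,60),(180,255,255))
    y=cv2.inRange(h,(15,110,60),(32,255,255))
    f=lambda m:(lambda p:[(a[0]+165,a[1]+295) for a in p.tolist()])(np.argwhere(m))
    Y=np.array(f(y)); print('red',f(m),'yellow n',len(Y),Y.min(0) if len(Y) else '',Y.max(0) if len(Y) else '')
E
python3 - <<'E'
from h import *
ang()
red(cv2.imread('pics/side0.png'));red(cv2.imread('pics/s6.png'))
b=cam('side');cv2.imwrite('pics/s7.png',b['frame']);red(b['frame'])
E
```

```text
t 12.75 tcp [0.632  0.1938 0.119 ] F [-0.5 -3.5 -0.6] w 0.17 j [ 0.6   0.22  0.07  0.   -1.43 -2.34]
rot to go (units) [ 0.014  0.031 -0.047]
sx,sy 0.0063 0.0449 r 0.0453 angle -0.139 Fs 0.0 -3.5
red [(169, 326), (169, 327), (169, 328), (169, 329), (187, 318), (188, 315), (188, 316), (188, 317), (188, 318), (189, 316)] yellow n 146 [169 310] [199 325]
red [(169, 326), (169, 327), (169, 328), (169, 329), (187, 314), (187, 318), (188, 315), (188, 316), (188, 317), (188, 318)] yellow n 147 [169 310] [199 325]
red [] yellow n 147 [186 309] [199 322]
```

```bash
python3 - <<'E'
import cv2,numpy as np
f=lambda n:cv2.resize(cv2.imread(n)[150:215,280:345],(390,390),interpolation=cv2.INTER_CUBIC)
cv2.imwrite('pics/cmp.png',np.hstack([f('pics/s6.png'),f('pics/s7.png')]))
E
```

```text
(no output)
```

View pics/cmp.png

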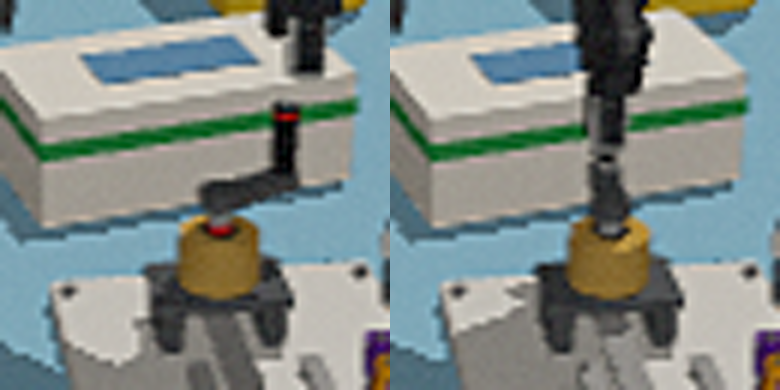

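The right half shows the red band gone and the pin exposed under the handle, so the screw has dropped at about -0.14 rad. I'll plan the forward circle from the measured pose.

```bash
cat >> h.py <<'E'
def plan(a0,a1,n,R=.045,B=BC):
    s,M=info(); p=s['tool_pos']
    print('z shift/25mm',((p[2]-.119)/.025).round(2))
    for i,a in enumerate(np.linspace(a0,a1,n+1)[1:]):
        q=np.array([*B,p[2]])-R*np.sin(a)*SX+R*np.cos(a)*SY
        print(i,a.round(2),(M.T@(q-p)/.025).round(2)[:2]); p=q
E
python3 - <<'E'
from h import *
ang();plan(-.139,-1.7,7)
E
```

```text
t 12.8 tcp [0.632  0.1938 0.119 ] F [-1.1 -3.  -0.9] w 0.171 j [ 0.6   0.22  0.07  0.   -1.43 -2.34]
rot to go (units) [ 0.014  0.03  -0.047]
sx,sy 0.0063 0.0449 r 0.0454 angle -0.14 Fs -0.6 -3.2
t 12.8 tcp [0.632  0.1938 0.119 ] F [-1.1 -3.  -0.9] w 0.171 j [ 0.6   0.22  0.07  0.   -1.43 -2.34]
rot to go (units) [ 0.014  0.03  -0.047]
z shift/25mm 0.0
0 -0.36 [-0.11  0.39]
1 -0.58 [-0.18  0.36]
2 -0.81 [-0.26  0.31]
3 -1.03 [-0.32  0.24]
4 -1.25 [-0.36  0.17]
5 -1.48 [-0.39  0.08]
6 -1.7 [-0.4  -0.01]
```

Call:
drive_tool(
  targets=[
    {"x": -0.11, "y": 0.39, "z": 0, "ax": 0, "ay": 0, "az": 0, "gripper": 1},
    {"x": -0.18, "y": 0.36, "z": 0, "ax": 0, "ay": 0, "az": 0, "gripper": 1},
    {"x": -0.26, "y": 0.31, "z": 0, "ax": 0, "ay": 0, "az": 0, "gripper": 1},
    {"x": -0.32, "y": 0.24, "z": 0, "ax": 0, "ay": 0, "az": 0, "gripper": 1},
    {"x": -0.36, "y": 0.17, "z": 0, "ax": 0, "ay": 0, "az": 0, "gripper": 1},
    {"x": -0.39, "y": 0.08, "z": 0, "ax": 0, "ay": 0, "az": 0, "gripper": 1},
    {"x": -0.4, "y": -0.01, "z": 0, "ax": 0, "ay": 0, "az": 0, "gripper": 1},
    {"x": 0, "y": 0, "z": 0, "ax": 0, "ay": 0, "az": 0, "gripper": 1},
  ],
)

```text
t: 13.6
tool_pos: [0.6625, 0.135, 0.1169]
ee_rot: [-0.002, 0.764, 0.646, -0.001]
ft_force: [-4.8, 1.3, 0.9]
grip_width: 0.167
```

```bash
python3 - <<'E'
from h import *
ang();plan(-1.6,-3.2,7)
b=cam('side');cv2.imwrite('pics/s8.png',b['frame']);red(b['frame'])
E
```

```text
t 13.6 tcp [0.6625 0.135  0.1169] F [-4.8  1.3  0.9] w 0.167 j [ 0.49  0.26  0.12 -0.   -1.44 -2.23]
rot to go (units) [-0.041 -0.004 -0.04 ]
sx,sy 0.046 -0.0081 r 0.0467 angle -1.746 Fs -4.9 0.5
t 13.6 tcp [0.6625 0.135  0.1169] F [-4.8  1.3  0.9] w 0.167 j [ 0.49  0.26  0.12 -0.   -1.44 -2.23]
rot to go (units) [-0.041 -0.004 -0.04 ]
z shift/25mm -0.09
0 -1.83 [-0.13 -0.1 ]
1 -2.06 [-0.38 -0.15]
2 -2.29 [-0.34 -0.23]
3 -2.51 [-0.28 -0.3 ]
4 -2.74 [-0.2  -0.36]
5 -2.97 [-0.12 -0.39]
6 -3.2 [-0.02 -0.41]
red [] yellow n 143 [186 310] [199 322]
```

Call:
drive_tool(
  targets=[
    {"x": -0.25, "y": -0.12, "z": -0.05, "ax": 0, "ay": 0, "az": 0, "gripper": 1},
    {"x": -0.38, "y": -0.15, "z": -0.04, "ax": 0, "ay": 0, "az": 0, "gripper": 1},
    {"x": -0.34, "y": -0.23, "z": 0, "ax": 0, "ay": 0, "az": 0, "gripper": 1},
    {"x": -0.28, "y": -0.3, "z": 0, "ax": 0, "ay": 0, "az": 0, "gripper": 1},
    {"x": -0.2, "y": -0.36, "z": 0, "ax": 0, "ay": 0, "az": 0, "gripper": 1},
    {"x": -0.12, "y": -0.39, "z": 0, "ax": 0, "ay": 0, "az": 0, "gripper": 1},
    {"x": -0.02, "y": -0.41, "z": 0, "ax": 0, "ay": 0, "az": 0, "gripper": 1},
    {"x": 0, "y": 0, "z": 0, "ax": 0, "ay": 0, "az": 0, "gripper": 1},
  ],
)

```text
t: 14.45
tool_pos: [0.6072, 0.1066, 0.1234]
ee_rot: [-0.002, 0.762, 0.647, 0.01]
ft_force: [-0.1, 3.1, -0.8]
grip_width: 0.169
```

```bash
python3 - <<'E'
from h import *
ang();plan(-3.3,-4.9,7)
E
```

```text
t 14.45 tcp [0.6072 0.1066 0.1234] F [-0.1  3.1 -0.8] w 0.169 j [ 0.49  0.08 -0.06 -0.01 -1.4  -2.23]
rot to go (units) [ 0.099 -0.162 -0.003]
sx,sy -0.004 -0.0452 r 0.0453 angle 3.054 Fs -0.6 3.0
t 14.45 tcp [0.6072 0.1066 0.1234] F [-0.1  3.1 -0.8] w 0.169 j [ 0.49  0.08 -0.06 -0.01 -1.4  -2.23]
rot to go (units) [ 0.099 -0.162 -0.003]
z shift/25mm 0.17
0 -3.53 [ 0.14 -0.52]
1 -3.76 [ 0.2  -0.36]
2 -3.99 [ 0.27 -0.31]
3 -4.21 [ 0.34 -0.24]
4 -4.44 [ 0.38 -0.15]
5 -4.67 [ 0.41 -0.06]
6 -4.9 [0.41 0.03]
```

Call:
drive_tool(
  targets=[
    {"x": 0.09, "y": -0.4, "z": 0.06, "ax": 0.09, "ay": -0.15, "az": 0, "gripper": 1},
    {"x": 0.2, "y": -0.4, "z": 0.06, "ax": 0, "ay": 0, "az": 0, "gripper": 1},
    {"x": 0.27, "y": -0.31, "z": 0.05, "ax": 0, "ay": 0, "az": 0, "gripper": 1},
    {"x": 0.34, "y": -0.24, "z": 0, "ax": 0, "ay": 0, "az": 0, "gripper": 1},
    {"x": 0.38, "y": -0.15, "z": 0, "ax": 0, "ay": 0, "az": 0, "gripper": 1},
    {"x": 0.41, "y": -0.06, "z": 0, "ax": 0, "ay": 0, "az": 0, "gripper": 1},
    {"x": 0.41, "y": 0.03, "z": 0, "ax": 0, "ay": 0, "az": 0, "gripper": 1},
    {"x": 0, "y": 0, "z": 0, "ax": 0, "ay": 0, "az": 0, "gripper": 1},
  ],
)

```text
t: 15.25
tool_pos: [0.5773, 0.1658, 0.1205]
ee_rot: [0.004, 0.763, 0.646, 0.0]
ft_force: [3.2, -0.1, 0.4]
grip_width: 0.17
```

```bash
python3 - <<'E'
from h import *
ang();plan(-4.9,-6.28,6)
E
```

```text
t 15.25 tcp [0.5773 0.1658 0.1205] F [ 3.2 -0.1  0.4] w 0.17 j [ 0.62  0.05 -0.11  0.01 -1.41 -2.35]
rot to go (units) [ 0.059  0.038 -0.018]
sx,sy -0.0432 0.0084 r 0.044 angle 1.378 Fs 3.1 0.4
t 15.25 tcp [0.5773 0.1658 0.1205] F [ 3.2 -0.1  0.4] w 0.17 j [ 0.62  0.05 -0.11  0.01 -1.41 -2.35]
rot to go (units) [ 0.059  0.038 -0.018]
z shift/25mm 0.06
0 -5.13 [0.39 0.08]
1 -5.36 [0.36 0.21]
2 -5.59 [0.3  0.28]
3 -5.82 [0.23 0.35]
4 -6.05 [0.14 0.39]
5 -6.28 [0.05 0.41]
```

Call:
drive_tool(
  targets=[
    {"x": 0.39, "y": 0.08, "z": 0.03, "ax": 0, "ay": 0, "az": 0, "gripper": 1},
    {"x": 0.36, "y": 0.21, "z": 0.03, "ax": 0, "ay": 0, "az": 0, "gripper": 1},
    {"x": 0.3, "y": 0.28, "z": 0, "ax": 0, "ay": 0, "az": 0, "gripper": 1},
    {"x": 0.23, "y": 0.35, "z": 0, "ax": 0, "ay": 0, "az": 0, "gripper": 1},
    {"x": 0.14, "y": 0.39, "z": 0, "ax": 0, "ay": 0, "az": 0, "gripper": 1},
    {"x": 0.05, "y": 0.41, "z": 0, "ax": 0, "ay": 0, "az": 0, "gripper": 1},
    {"x": 0, "y": 0, "z": 0, "ax": 0, "ay": 0, "az": 0, "gripper": 1},
    {"x": 0, "y": 0, "z": 0, "ax": 0, "ay": 0, "az": 0, "gripper": 1},
  ],
)

```text
t: 16.05
tool_pos: [0.6267, 0.195, 0.1143]
ee_rot: [0.002, 0.764, 0.646, -0.007]
ft_force: [-0.7, -2.2, -0.3]
grip_width: 0.17
```

```bash
python3 - <<'E'
from h import *
ang()
b=cam('side');cv2.imwrite('pics/s9.png',b['frame']);red(b['frame'])
c=cv2.imread('pics/s7.png')
f=lambda I:cv2.resize(I[150:235,280:380],(400,340),interpolation=cv2.INTER_CUBIC)
cv2.imwrite('pics/cmp2.png',np.hstack([f(c),f(b['frame'])]))
# yellow cap compared with c3 time
print('cap', [ (lambda p:(len(p),p.mean(0).round(2)))(np.argwhere(cv2.inRange(cv2.cvtColor(I,cv2.COLOR_BGR2HSV)[205:222,335:352],(12,130,90),(32,255,255)))) for I in (c,b['frame'])])
E
```

```text
t 16.05 tcp [0.6267 0.195  0.1143] F [-0.7 -2.2 -0.3] w 0.17 j [ 0.61  0.21  0.06  0.01 -1.43 -2.35]
rot to go (units) [-0.048  0.127 -0.04 ]
sx,sy 0.0009 0.0453 r 0.0453 angle -0.019 Fs -0.3 -2.3
red [] yellow n 142 [187 309] [199 322]
cap [(25, array([7.12, 9.28])), (27, array([7.07, 9.19]))]
```

View pics/cmp2.png

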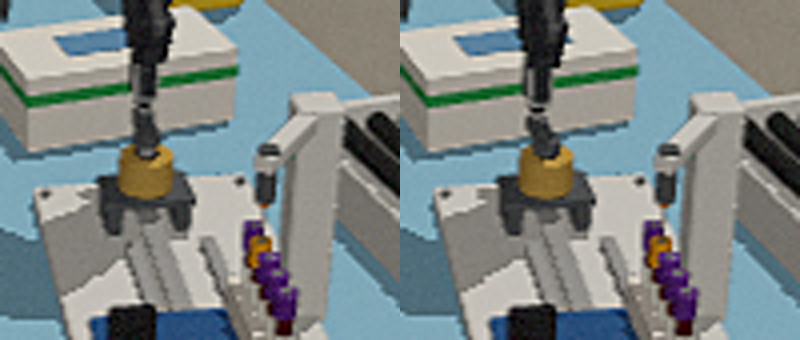

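```bash
python3 - <<'E'
from h import *
s=r.state();print(s['joint_velocities'].round(4),s['grip_width']);print(r.hand_in())
E
```

```text
[ 0.0043 -0.0129 -0.0106  0.0015  0.0042  0.001 ] 0.16997566279084267
the job is handed in; nothing more can be done
None
```

I handed the job in at about 16 s. As far as my checks show, the yellow-capped tube is under the needle and the screw is started one full turn, with the fingers still gripping the crank handle.

- **Carriage:** I slid it 45.5 mm by its fin. The wrist camera then put the cap within about 1 mm of the needle's line, and a later side view showed the cap had not moved.
- **Drop:** I turned the crank backward to about -0.14 rad. The red band disappeared and the pin showed under the handle, so the screw had dropped.
- **Forward turn:** I led the handle one turn forward to about -6.30 rad, against a target of -6.28. It went past the -2.7 rad jam point without resistance, and the last side view shows the crank lower on the boss.
- **Final state:** The arm was almost still, with the last commands holding it in place. The jaw opening was steady at the handle's width with a 50 N grip setting, and the side force was about 2 N.

**What disagreed or went wrong:**
- My first grip on the handle was about 14 mm too high, so I opened, lowered and regripped.
- The boss centre came out 2–4 mm different between cameras, so I chose one that fits the 45 mm crank radius. The angles above are good to about 0.05–0.1 rad.
- The tool's height drifted a few mm during the circle, which should be within the handle's 18 mm slide.
- I inferred the screw's final depth from the turn and the picture; I did not measure it.

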